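# Fit the cooker knob and hold it in

### The job

The control knob of the small gas hob has come off and lies on the range. Fit it back on the bare D-shaped valve shaft with its flat matched to the shaft's flat, push it fully home, then keep pushing against the valve's spring until you feel the stop at the bottom, as you do to light the flame. Finish while still gripping the knob and holding it pressed right in (do not let go or let it spring back), and leave the other kitchen things where they stand.

Things in the scene. Friction and masses are not known exactly. Their poses are not given: they have to be found in the camera images.
- knob_center (a point): Centre of the loose grey bar-shaped knob, half-way up: 44 mm long (x), 24 wide (y, flat upright sides to grip), 34 tall, 45 g. Stands upright on the range deck (4 mm above the worktop), z up, turned at random. A red line on top runs from the middle to its +x end. Blind D-bore in the underside on its axis, 14 mm deep, radius 7 mm, the bore's flat 3.1 mm from the axis on the +x (red line) side.
- shaft_tip (a point): Centre of the top end of the bare upright brass D-shaft: radius 6 mm, flat 2 mm from the axis on its +x side, z up, last 2.5 mm tapered; tip 24 mm above the hob's black top. The round collar at its foot turns with it; its red mark shows the flat's side. Red marks must point the same way, within 0.15 rad; no other way fits. When home, the bore's end rests on the tip: knob_center 3 mm above it.
- shaft (a joint): How far the sprung shaft is pushed down into the hob, m: 0 = out (free), 0.005 = at its hard stop. The spring pushes back with 4 N at first and 8 N at the stop. shaft_tip goes down with it.
- valve (a joint): Angle of the collar and shaft in the hob, rad, counter-clockwise from above; range -0.6 to 0.6, starts anywhere from -0.4 to 0.4. It is stiff: about 0.35 N m turns it. It need not be turned.
- hob: Compact single-burner gas hob, steel case with a black top, 260 (x, front to rear) by 190 (y) by 64 mm tall, origin under its centre; stands fast on the worktop, position and yaw vary. The shaft stands 90 mm in front of its centre (its -x), its collar 41 mm across and 2.5 mm thick. Burner and pan support are behind it, up to 31 mm above the black top, 55 mm or more from the shaft.
- salt_shaker: Salt shaker with a grey cap, 44 mm across, 90 mm tall, on the range deck behind the knob; origin under its centre. Leave alone.
- garlic: Garlic bulb, 60 mm, on the range deck in front; origin at its underside. Leave alone.
- mug: White mug with a dark band, 86 mm across, 99 mm tall, on the range's raised middle cover; origin under its centre. Leave alone.

How it is judged:
On the way, in this order (a step that is already met when the one before it is completed fails the run):
1. the knob is picked up, at least 50 mm (height (world z) of knob_center above 0.071 m and contact force between knob and the fingers above 3 N), for 0.1 s.
2. the knob is home on the shaft, flats matched (z of knob_center in the frame of shaft_tip between -0.002 and 0.006 m and horizontal distance between knob_center and shaft_tip below 0.003 m and angle between the x axis of knob_center and the x axis of shaft_tip, either way round below 0.25 rad and angle between knob_center's own z axis and vertical below 0.12 rad), for 0.1 s.
At the end, for the whole second after the job is handed in: Knob home on the shaft: centre within 3 mm of its axis and under 6 mm above its tip, long axis within 0.25 rad of the flat's direction, upright within 0.12 rad; shaft held in by over 3.8 of its 5 mm; fingers still on the knob with over 3 N, all through the last second (all of step 2 and contact force between knob and the fingers above 3 N and value of joint shaft above 0.0038 m); the arm keeps its last pose, push and grip.
It fails at once if a bystander was moved more than 30 mm (distance of any of salt_shaker, garlic, mug from where it was at the start of the episode above 0.03 m).
It also fails if it takes over 35 s, if anything falls off the work surface, if the arm or the gripper's body presses on something with over 40 N, if the wrist force passes 120 N, or if a joint passes its speed limit or range.

### The arm

A 6-joint arm with a two-finger parallel gripper is mounted at the origin on a cart in front of the work surface, level with it; the furniture and walls round the work are solid. World frame = base frame: x ahead of the robot, y to its left, z up, the work surface at z = 0. Lengths are in m, angles in rad, forces in N, time in s.
With the tool pointing down it reaches from about 0.35 to 0.775 m from the base axis. Payload 7.3 kg.
Tool frame: the origin (TCP) lies at the very end of the fingers, on their centre line; the grasp point (between the pads) lies 19 mm behind it (manip.grasp_offset is the distance from the TCP to the grasp point, in m); z points along the fingers, y is the line along which they close (so a half turn about z gives the same grasp; the last joint's range is limited). The gripper opens to 92 mm and grips with 3 to 60 N. Pads are 19 mm wide; open, the fingers measure 130 mm over their backs; the gripper's body (75 mm by 190 mm) begins 47 mm behind the grasp point.
Start: joints at [-1.417, 0.342, 1.524, -0, 1.275, -0.146], TCP at [0.155, -0.502, 0.227] pointing down, gripper open.
Joint ranges: [-2.53, 2.53], [-0.77, 2.02], [0.04, 2.7], [-1, 4.14], [0.28, 2.66], [-3.11, 3.11]. Speed limits (rad/s): [2.57, 2.57, 3.14, 3.14, 3.14, 3.14].

### API

Orientations are given as a unit quaternion [x, y, z, w].
In Python, from bench import manip gives the robot as it stands.
- The arm moves only by the shell command python3 -m crank 'ROWS' [OPENING] [FORCE]. ROWS is text: rows parted by semicolons, each of 4 numbers parted by spaces: the shift along the tool's x, y, z in m, then the turn about the tool's z in rad. In form: x y z roll; .... A call has 1 to 8 rows; each row is the pose to reach, as a shift and turn from the pose commanded when the call began, along the tool's axes at that moment; what a row does not reach only later rows make up. A row lasts 1/10 s, in which the tool goes at most 50 mm and 8.59 degrees, less where a joint would pass 70% of its speed; a pose out of reach is approached as far as the arm can. A call with a gripper value outside its range is refused whole. OPENING is the opening, from -1 (shut) to 1 (fully open), set as the call begins (- or left out, the last holds). The fingers move at their own pace and stop on an object; FORCE is the grip in N (left out, the last holds). Time passes only in rows, so rows that repeat a pose let the fingers close. It gives the time, the measured TCP pose, the force, the opening and the grip force at its end, in the units of the state.
- manip.read_state(): the state, without advancing time (a new reading comes with each control period).
- manip.capture(name): name is "side" or "top" or "wrist"; returns (picture, depth): 480x640x3 uint8, red, green, blue; 480x640 float32, m along the optical axis (not along the pixel's ray), 0 where there is no reading.
- manip.camera_info(name): a dict with "intrinsics" (3x3 intrinsics, pixels), "R" (3x3) and "t" (3): a world point X has camera coordinates R X + t. Camera axes: x right, y down, z forward; pixel columns grow to the right and rows downward; lengths in m; the calibration is good to about 2 mm. The wrist camera is an equidistant fisheye: a pixel r from the principal point sees the ray r / f radians off the axis. A picture is of the moment at which its call begins: read the wrist's pose just before it. camera_info takes no time and is no camera call; for the wrist camera it gives the pose at the moment of the call.
- manip.job_done(): hands the job in; it is judged then, once.
The state is a dict: "t": time; "qpos": joint angles; "qd": joint speeds; "joint_torque": joint torques, N m; "position": TCP position; "tcp_rot": TCP orientation; "contact_force": force on the tool from outside, world axes, zero at the start; "wrist_torque": the same for the moment, N m; "opening": finger opening in m; "grasp_force": force on a finger pad.
Only numpy, scipy, OpenCV 4.12 (cv2) and the standard library are available. Lean on these libraries where they do the work, as an engineer would, in place of code of your own. Each camera call takes 0.05 s, during which the arm holds its last target. There are 200 camera calls.

## Working session

There is one attempt and no reset: what is moved stays moved. The work goes in short steps, Python scripts to look and compute and a shell command to move; the robot and the scene stay as the last step left them, time stands still between calls to the robot, and variables do not carry over. Pictures are saved under pics/ and viewed, at most 10 in all, crops included, and the job is handed in when it is done.

```bash
mkdir -p pics; ls; python3 - <<'E'
from bench import manip
import cv2,numpy as np
for n in("top","side"):
    p,d=manip.capture(n); cv2.imwrite(f"pics/{n}0.png",p[:,:,::-1]); np.save(f"pics/{n}0.npy",d)
    print(n,{k:np.round(v,3).tolist() for k,v in manip.camera_info(n).items() if k in("intrinsics","R","t")})
s=manip.read_state();print(s)
E
```

```text
pics
top {'intrinsics': [[521.417, 0.0, 318.349], [0.0, 521.417, 245.021], [0.0, 0.0, 1.0]], 'R': [[0.29, -0.957, 0.009], [-0.904, -0.277, -0.325], [0.313, 0.086, -0.946]], 't': [-0.282, 0.497, 1.129]}
side {'intrinsics': [[443.514, 0.0, 318.735], [0.0, 443.514, 233.341], [0.0, 0.0, 1.0]], 'R': [[0.95, -0.313, 0.015], [-0.131, -0.439, -0.889], [0.285, 0.842, -0.458]], 't': [-0.568, 0.098, 0.88]}
{'t': 0.1, 'qpos': array([-1.41702455e+00,  3.42649576e-01,  1.52487763e+00, -7.63595249e-06,
        1.27539326e+00, -1.45995208e-01]), 'qd': array([ 0.00051844, -0.00188633, -0.00308855,  0.00067091,  0.00045216,
        0.00192436]), 'joint_torque': array([ 1.77400590e-03, -4.32004058e+01, -2.44695050e+01,  7.19782873e-02,
        5.26703009e-02, -5.42052862e-05]), 'position': array([ 0.15499985, -0.50124044,  0.22613157]), 'tcp_rot': array([ 9.88788098e-01,  1.49324000e-01, -6.23327599e-06, -6.63885079e-04]), 'contact_force': array([-0.05605792,  0.36506132,  0.5532348 ]), 'wrist_torque': array([-0.04334575,  0.03182353, -0.02191864]), 'grasp_force': 0.0, 'opening': 0.09170877516848504}
```

View pics/top0.png

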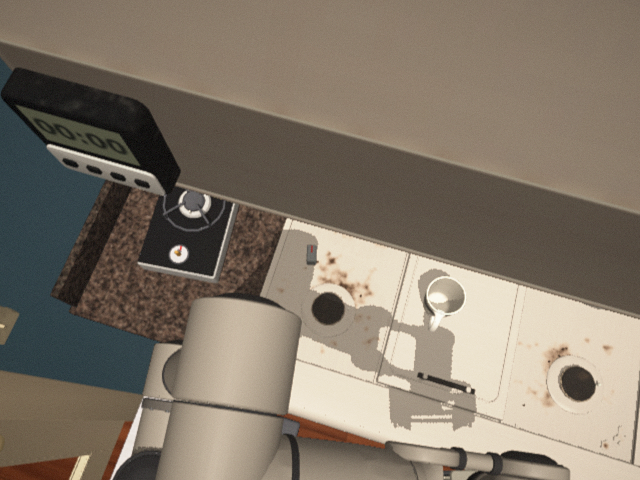

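The top view shows the hob's shaft at about (179,253), the knob at about (311,254) and the mug at (445,297).

```bash
cat > h.py <<'E'
from bench import manip
import cv2,numpy as np
def pt(n,d,u,v,z=None):
    c=manip.camera_info(n);K,R,t=[np.array(c[k]) for k in("intrinsics","R","t")]
    r=np.array([(u-K[0,2])/K[0,0],(v-K[1,2])/K[1,1],1.]);C=-R.T@t;w=R.T@r
    if z is None: return C+w*d[int(v),int(u)]
    return C+w*(z-C[2])/w[2]
E
python3 - <<'E'
from h import *
d=np.load("pics/top0.npy")
for u,v in[(311,254),(311,248),(179,253),(188,262),(445,297),(327,308),(193,205),(160,265)]: print(u,v,pt("top",d,u,v).round(3))
im=cv2.imread("pics/top0.png")
a=cv2.resize(im[220:290,130:340],None,fx=3.8,fy=3.8,interpolation=cv2.INTER_CUBIC)
b=cv2.imread("pics/side0.png"); b=cv2.resize(b,(400,300))
cv2.imwrite("pics/crop1.png",np.vstack([a,np.pad(b,((0,0),(0,a.shape[1]-400),(0,0)))]))
E
```

```text
311 254 [ 0.546 -0.11   0.039]
311 248 [ 0.561 -0.106  0.036]
179 253 [0.444 0.176 0.088]
188 262 [0.435 0.156 0.064]
445 297 [ 0.533 -0.44   0.048]
327 308 [ 0.433 -0.184  0.028]
193 205 [0.565 0.188 0.089]
160 265 [0.409 0.215 0.066]
```

View pics/crop1.png

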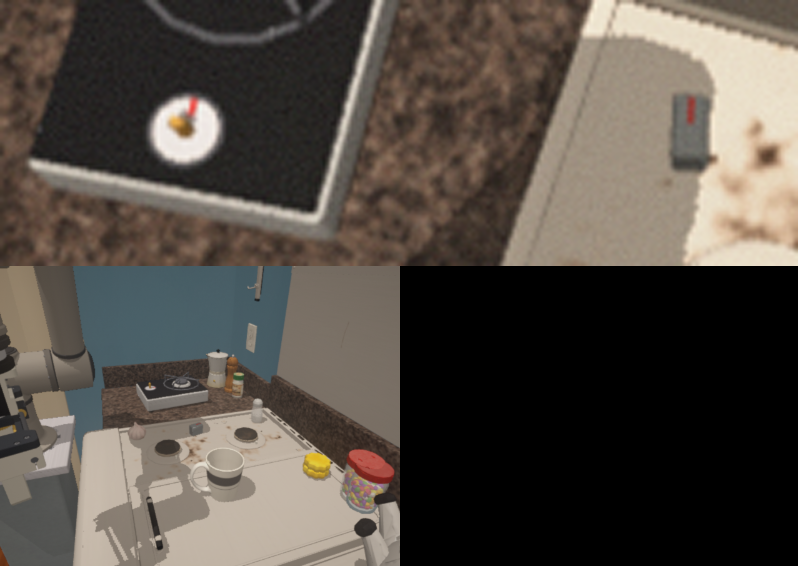

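The crop shows the collar's red mark pointing up and slightly right, and the knob's red line at its far end, so both point roughly along +x. The side view shows the garlic in front of the knob and the shaker behind it.

```bash
python3 -m crank '0.484 -0.264 0 0.2;0.484 -0.264 0 0.2;0.484 -0.264 0 0.2;0.484 -0.264 0 0.2;0.484 -0.264 0 0.2;0.484 -0.264 0 0.2;0.484 -0.264 0 0.2;0.484 -0.264 0 0.2' 1 20
python3 - <<'E'
from h import *
d=np.load("pics/side0.npy")
for u,v in[(412,228),(219,266),(314,259)]: print(pt("side",d,u,v).round(3))
E
```

```text
t: 0.9
position: [0.4334, -0.2148, 0.2266]
tcp_rot: [0.999, 0.05, -0.0, -0.0]
contact_force: [-0.5, -0.8, 1.0]
opening: 0.0914
grasp_force: 0.0
[ 0.78  -0.105  0.061]
[ 0.355 -0.108  0.039]
[ 0.546 -0.123  0.031]
```

```bash
python3 -m crank '0.117 -0.097 0.03 0;0.117 -0.097 0.03 0;0.117 -0.097 0.03 0;0.117 -0.097 0.03 0;0.117 -0.097 0.03 0;0.117 -0.097 0.03 0'
python3 - <<'E'
from h import *
ci=manip.camera_info("wrist");p,d=manip.capture("wrist");cv2.imwrite("pics/w1.png",p[:,:,::-1]);np.savez("pics/w1.npz",d=d,p=p,**{k:np.array(ci[k]) for k in("intrinsics","R","t")})
print(ci)
E
```

```text
t: 1.5
position: [0.5385, -0.109, 0.1966]
tcp_rot: [0.999, 0.05, -0.0, 0.0]
contact_force: [0.2, -0.5, -0.3]
opening: 0.0917
grasp_force: 0.0
{'intrinsics': array([[371.64829954,   0.        , 323.06388273],
       [  0.        , 371.64829954, 238.49000044],
       [  0.        ,   0.        ,   1.        ]]), 'R': array([[ 9.93232809e-02, -9.95055214e-01,  8.36753806e-05],
       [-9.56630790e-01, -9.54647326e-02,  2.75216307e-01],
       [-2.73847433e-01, -2.74154330e-02, -9.61382326e-01]]), 't': array([-0.16243332,  0.47769386,  0.50529868])}
```

View pics/w1.png

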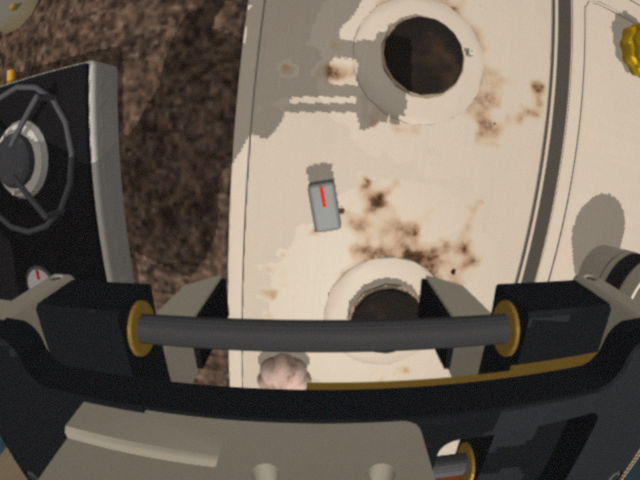

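The wrist view shows the knob at about (324,205) with its red line pointing up and slightly left, the garlic at (283,372), and the shaft hidden at the left edge. I'll measure the knob's top face from depth.

```bash
cat >> h.py <<'E'
def cloud(f):
    K,R,t=f["intrinsics"],f["R"],f["t"]
    v,u=np.mgrid[0:480,0:640];a=(u-K[0,2])/K[0,0];b=(v-K[1,2])/K[1,1];th=np.hypot(a,b)+1e-9
    s=np.tan(np.minimum(th,1.5))/th
    z=f["d"];c=np.stack([a*s*z,b*s*z,z],-1)
    return (c-t)@R
def snap(n):
    ci=manip.camera_info("wrist");p,d=manip.capture("wrist");cv2.imwrite(f"pics/{n}.png",p[:,:,::-1])
    f=dict(d=d,p=p,**{k:np.array(ci[k]) for k in("intrinsics","R","t")});np.savez(f"pics/{n}.npz",**f);return f
def plane(f,z):  # every pixel's ray cut with world height z
    g=dict(f);g["d"]=np.ones((480,640));w=cloud(g);C=-f["R"].T@f["t"];r=w-C
    return C+r*((z-C[2])/r[...,2])[...,None]
def red(f,mask):
    p=f["p"].astype(int);return mask&(p[...,0]>p[...,1]+70)&(p[...,0]>p[...,2]+70)
def axis(q):
    q=q[:,:2];m=q.mean(0);e=np.linalg.eigh(np.cov((q-m).T))[1][:,1]; return m,e
E
python3 - <<'E'
from h import *
f=np.load("pics/w1.npz");w=cloud(f);print(w[205,324],w[240,300])
roi=np.zeros((480,640),bool);roi[165:245,290:355]=1
P=plane(f,0.038)
m=roi&(w[...,2]>w[250,300,2]+.026)&(f["p"].max(-1)<190)
print(m.sum(),np.percentile(w[m][:,2],[5,50,95]))
m2=m&(w[...,2]>np.median(w[m][:,2])-.006)
r=cv2.minAreaRect((P[m2][:,:2]*1000).astype(np.float32));print(r)
rm=red(f,roi);c,e=axis(P[rm]);print(rm.sum(),c,e,np.arctan(e[1]/e[0]))
E
```

```text
[ 0.55162419 -0.10898767  0.03888798] [ 0.50807757 -0.08978062  0.00457696]
1256 [0.03471048 0.03745927 0.03887635]
((553.6528930664062, -109.35342407226562), (49.918643951416016, 26.442880630493164), 14.069168090820312)
81 [ 0.55905176 -0.10674101] [-0.96366838 -0.26710157] 0.27038406476950455
```

```bash
python3 -m crank '0.0125 0.001 0.05 -0.15;0.0125 0.001 0.09 -0.15;0.0125 0.001 0.13 -0.15;0.0125 0.001 0.16 -0.15;0.0125 0.001 0.18 -0.15;0.0125 0.001 0.1876 -0.15;0.0125 0.001 0.1876 -0.15'
python3 -m crank '0 0 0 0;0 0 0 0;0 0 0 0;0 0 0 0;0 0 0 0;0 0 0 0;0 0 0 0' -1 35
```

```text
t: 2.25
position: [0.551, -0.1092, 0.0089]
tcp_rot: [0.992, 0.124, -0.001, -0.0]
contact_force: [-0.1, 0.0, -0.6]
opening: 0.0916
grasp_force: 0.0
t: 2.95
position: [0.5517, -0.1081, 0.0091]
tcp_rot: [0.992, 0.125, -0.0, 0.0]
contact_force: [0.1, 0.6, -1.1]
opening: 0.0401
grasp_force: 0.0
```

```bash
python3 -m crank '0 0 0 0;0 0 0 0;0 0 0 0;0 0 0 0;0 0 0 0;0 0 0 0'
python3 -m crank '0 0 -0.02 0;0 0 -0.06 0;0 0 -0.10 0;0 0 -0.14 0;0 0 -0.14 0'
```

```text
t: 3.55
position: [0.5516, -0.1082, 0.0091]
tcp_rot: [0.992, 0.125, -0.0, 0.0]
contact_force: [0.1, -0.0, -0.3]
opening: 0.0237
grasp_force: 35.0
t: 4.05
position: [0.5547, -0.1092, 0.155]
tcp_rot: [0.992, 0.125, 0.005, 0.002]
contact_force: [0.1, -0.5, 0.8]
opening: 0.0239
grasp_force: 35.0
```

```bash
python3 -m crank '-0.098 -0.312 0 0.1;-0.098 -0.312 0 0.2;-0.098 -0.312 0 0.2;-0.098 -0.312 0 0.2;-0.098 -0.312 0 0.2;-0.098 -0.312 0 0.2;-0.098 -0.312 0 0.2;-0.098 -0.312 0 0.2'
python3 -m crank '0 0 0 0;0 0 0 0'
python3 -c "
from h import *
snap('w2');print(manip.read_state()['position'])"
```

```text
t: 4.85
position: [0.377, 0.1721, 0.1485]
tcp_rot: [1.0, 0.027, -0.001, -0.0]
contact_force: [0.1, 0.0, -1.1]
opening: 0.0238
grasp_force: 35.0
t: 5.05
position: [0.38, 0.1694, 0.1488]
tcp_rot: [1.0, 0.025, -0.0, 0.0]
contact_force: [0.1, 0.6, -0.3]
opening: 0.0235
grasp_force: 35.0
[0.38009985 0.16918015 0.14885369]
```

View pics/w2.png

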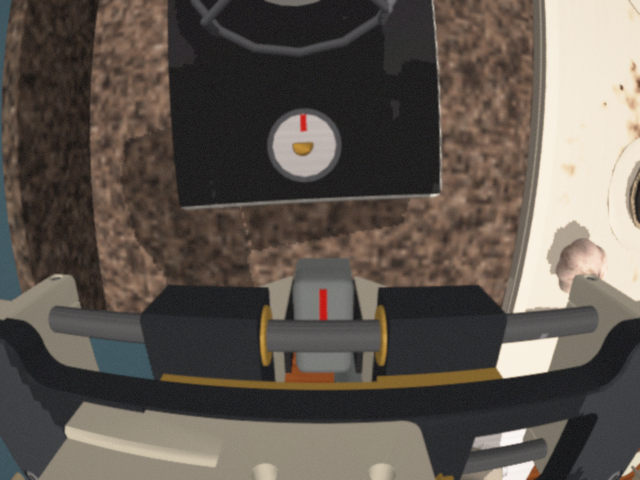

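The wrist view shows the held knob at (322,315) with its red line pointing up, and the collar at (304,146) with its red mark at (303,122) and the brass shaft in the middle.

```bash
cat > meas.py <<'E'
from h import *
import sys
f=np.load(f"pics/{sys.argv[1]}.npz");u0,v0,v1=map(int,sys.argv[2:5]);zt=float(sys.argv[5])
p=f["p"].astype(int);P=plane(f,.0665);P4=plane(f,.088)
roi=np.zeros((480,640),bool);roi[max(v0-42,0):v0+42,u0-42:u0+42]=1
m=roi&(p.min(-1)>120)|red(f,roi)
pix=np.argwhere(m);hull=cv2.convexHull(pix.astype(np.int32))[:,0]
el=cv2.fitEllipse((P[hull[:,0],hull[:,1],:2]*1000).astype(np.float32));print("collar",el)
rm=red(f,roi);q=P[rm];c,e=axis(q);C=np.array(el[0])/1000
print("mark",rm.sum(),c,"yaw axis",np.arctan(e[1]/e[0]),"yaw from centre",np.arctan2(*(c-C)[::-1]))
br=roi&(p[...,0]-p[...,2]>60)&~red(f,roi)&(p[...,1]-p[...,2]>30)
b=P4[br][:,:2];print("brass at tip z",br.sum(),b.mean(0),b.min(0),b.max(0))
w=cloud(f);print("depth z collar",np.median(w[m][:,2]),"brass z",np.percentile(w[br][:,2],90))
k=np.zeros((480,640),bool);k[255:380,285:360]=1
Q=plane(f,zt);rk=red(f,k);c,e=axis(Q[rk]);print("knob red",rk.sum(),c,Q[rk].min(0),Q[rk].max(0),"yaw",np.arctan(e[1]/e[0]))
s=k&(abs(p[...,0]-p[...,2])<40);print("knob top depth z",np.median(w[290:310,305:315,2]))
E
python3 meas.py w2 304 146 0 .178; sed -n 1p /dev/null
python3 - <<'E'
from h import *
f=np.load("pics/w2.npz");w=cloud(f)
for v in range(252,300,3): print(v,f["p"][v,305],w[v,305].round(4), w[v,335].round(4))
E
```

```text
collar ((446.2745361328125, 184.53988647460938), (40.53003692626953, 40.78407669067383), 6.609124660491943)
mark 110 [0.46067289 0.18576023] yaw axis 0.07600333546077503 yaw from centre 0.08455367397538884
brass at tip z 197 [0.44512361 0.18423811] [0.44137382 0.17855469] [0.44816479 0.18969449]
depth z collar 0.06628822316924632 brass z 0.08857114429886295
knob red 245 [0.39028321 0.16957173] [0.38375041 0.16789843 0.178     ] [0.39670061 0.1711856  0.178     ] yaw 0.05116188434251524
knob top depth z 0.1776162618645697
252 [121  97  81] [ 0.3525  0.1832 -0.0006] [ 0.3537  0.1571 -0.001 ]
255 [135 109  92] [0.3502 0.1831 0.0005] [ 0.351   0.157  -0.0009]
258 [104  94  88] [0.3968 0.1781 0.1435] [0.3979 0.1642 0.1449]
261 [90 87 87] [0.3973 0.1778 0.149 ] [0.3974 0.1643 0.1476]
264 [87 88 87] [0.3972 0.1776 0.1529] [0.3977 0.1644 0.1523]
267 [84 85 84] [0.3968 0.1775 0.1556] [0.3973 0.1645 0.1552]
270 [87 87 86] [0.3988 0.1772 0.1645] [0.3999 0.165  0.1657]
273 [87 88 85] [0.3998 0.1769 0.1702] [0.3997 0.1651 0.1685]
276 [90 89 89] [0.399  0.1769 0.1716] [0.3997 0.1652 0.1717]
279 [96 98 94] [0.3986 0.1768 0.1735] [0.3996 0.1652 0.1746]
282 [114 114 110] [0.3983 0.1766 0.1759] [0.3989 0.1652 0.176 ]
285 [122 123 120] [0.3975 0.1766 0.1769] [0.3981 0.1652 0.1771]
288 [123 126 119] [0.3958 0.1766 0.1758] [0.3967 0.1651 0.1767]
291 [122 126 121] [0.395  0.1765 0.177 ] [0.3955 0.1651 0.1767]
294 [123 125 119] [0.3948 0.1764 0.1792] [0.3951 0.1651 0.1785]
297 [125 125 123] [0.3928 0.1764 0.1777] [0.3932 0.1649 0.1772]
```

```bash
python3 - <<'E'
from h import *
f=np.load("pics/w1.npz");P=plane(f,.038);roi=np.zeros((480,640),bool);roi[165:245,290:355]=1
rm=red(f,roi);a=np.array([np.cos(.25),np.sin(.25)]);q=P[rm][:,:2]@a;print("w1 red along axis",q.min(),q.max(),"tcp",np.array([.5516,-.1082])@a)
f=np.load("pics/w2.npz");P=plane(f,.178);a=np.array([np.cos(.05),np.sin(.05)])
k=np.zeros((480,640),bool);k[255:322,285:360]=1
rm=red(f,k);q=P[rm][:,:2]@a;print("w2",q.min(),q.max(),"tcp",np.array([.380,.1692])@a)
for v in (295,305,315):
    r=f["p"][v,280:370].astype(int).sum(-1);print(v,r[::1].tolist()); print(P[v,295],P[v,352])
E
```

```text
w1 red along axis 0.5063411246345682 0.524285611334 tcp 0.5076829834242522
w2 0.3917768436440498 0.4046501623498145 tcp 0.387981574390686
295 [410, 419, 409, 422, 419, 423, 416, 403, 357, 270, 137, 96, 165, 254, 296, 310, 326, 334, 339, 336, 362, 363, 371, 365, 372, 367, 364, 375, 372, 370, 376, 368, 369, 370, 368, 375, 374, 369, 368, 332, 264, 241, 235, 249, 244, 247, 296, 353, 363, 375, 371, 366, 374, 371, 370, 370, 376, 383, 369, 374, 373, 376, 372, 363, 373, 360, 359, 351, 351, 344, 337, 318, 276, 212, 115, 84, 126, 233, 340, 405, 425, 416, 420, 417, 411, 419, 418, 418, 421, 421]
[0.39360536 0.1802025  0.178     ] [0.3946642  0.15856436 0.178     ]
305 [420, 420, 420, 417, 422, 409, 371, 266, 140, 69, 81, 88, 104, 189, 263, 296, 326, 324, 334, 347, 351, 359, 373, 376, 372, 371, 359, 365, 366, 370, 367, 368, 361, 369, 366, 364, 373, 379, 366, 322, 281, 230, 231, 242, 239, 248, 298, 351, 360, 377, 376, 375, 382, 374, 371, 366, 375, 371, 371, 367, 367, 372, 378, 372, 372, 368, 359, 346, 340, 338, 331, 312, 272, 195, 110, 99, 89, 89, 129, 243, 350, 406, 422, 412, 415, 421, 415, 423, 419, 422]
[0.38935292 0.18011503 0.178     ] [0.39042311 0.1582304  0.178     ]
315 [417, 421, 412, 412, 360, 253, 147, 86, 86, 90, 86, 82, 90, 155, 228, 293, 312, 318, 329, 337, 346, 362, 361, 365, 367, 369, 370, 371, 364, 362, 369, 364, 368, 364, 369, 367, 365, 371, 364, 318, 278, 241, 233, 231, 238, 246, 297, 336, 361, 372, 377, 371, 369, 368, 373, 370, 377, 368, 371, 375, 366, 366, 369, 375, 364, 359, 355, 351, 340, 336, 325, 302, 257, 157, 101, 86, 73, 87, 81, 95, 126, 231, 340, 402, 417, 417, 417, 413, 411, 415]
[0.38498589 0.18003051 0.178     ] [0.38606824 0.15788199 0.178     ]
```

```bash
python3 -m crank '0.035 -0.006 0 -0.03;0.0699 -0.0122 0 -0.03;0.0699 -0.0122 0.02 -0.03;0.0699 -0.0122 0.04 -0.03;0.0699 -0.0122 0.05 -0.03;0.0699 -0.0122 0.05 -0.03;0.0699 -0.0122 0.05 -0.03'
python3 -m crank '0 0 0.002 0;0 0 0.004 0;0 0 0.006 0;0 0 0.008 0;0 0 0.008 0'
```

```text
t: 5.8
position: [0.4492, 0.1852, 0.0995]
tcp_rot: [0.999, 0.039, 0.0, 0.0]
contact_force: [-0.2, -0.1, 0.6]
opening: 0.0234
grasp_force: 35.0
t: 6.3
position: [0.4486, 0.1856, 0.0909]
tcp_rot: [0.999, 0.04, -0.0, 0.0]
contact_force: [-0.4, 0.3, -0.8]
opening: 0.0235
grasp_force: 35.0
```

```bash
python3 -m crank '0 0 0.002 0;0 0 0.004 0;0 0 0.006 0;0 0 0.006 0'
```

```text
t: 6.7
position: [0.4486, 0.1855, 0.0847]
tcp_rot: [0.999, 0.04, -0.0, 0.0]
contact_force: [-0.1, 0.1, -0.0]
opening: 0.0241
grasp_force: 35.0
```

```bash
python3 -m crank '0 0 0.002 0;0 0 0.004 0;0 0 0.006 0;0 0 0.006 0;0 0 0.006 0' - 50; python3 -m crank '0 0 0.002 0;0 0 0.004 0;0 0 0.005 0;0 0 0.005 0;0 0 0.005 0'
```

```text
t: 7.2
position: [0.4488, 0.1856, 0.0791]
tcp_rot: [0.999, 0.04, -0.0, 0.0]
contact_force: [-0.3, -0.1, -0.7]
opening: 0.0241
grasp_force: 50.0
t: 7.7
position: [0.4489, 0.1856, 0.0745]
tcp_rot: [0.999, 0.04, 0.0, 0.0]
contact_force: [-1.8, -0.6, 6.4]
opening: 0.0237
grasp_force: 50.0
```

Spring force is building to about 7 N. I'll press on to the stop.

```bash
python3 -m crank '0 0 0.001 0;0 0 0.002 0;0 0 0.002 0;0 0 0.002 0'; python3 -m crank '0 0 0.001 0;0 0 0.002 0;0 0 0.002 0;0 0 0.002 0'
python3 -c "
from h import *
f=snap('w3');s,_=manip.capture('side');s=s[100:220,180:380][:,:,::-1]
cv2.imwrite('pics/c3.png',np.vstack([f['p'][230:400,200:450][:,:,::-1].repeat(2,0).repeat(2,1)[:,:500],cv2.resize(s,(500,250))]))"
```

```text
t: 8.1
position: [0.4491, 0.1856, 0.0736]
tcp_rot: [0.999, 0.04, 0.001, -0.0]
contact_force: [-4.6, -1.3, 17.5]
opening: 0.0236
grasp_force: 50.0
t: 8.5
position: [0.4493, 0.1857, 0.0732]
tcp_rot: [0.999, 0.04, 0.001, -0.0]
contact_force: [-9.7, -1.7, 33.0]
opening: 0.0237
grasp_force: 50.0
```

View pics/c3.png

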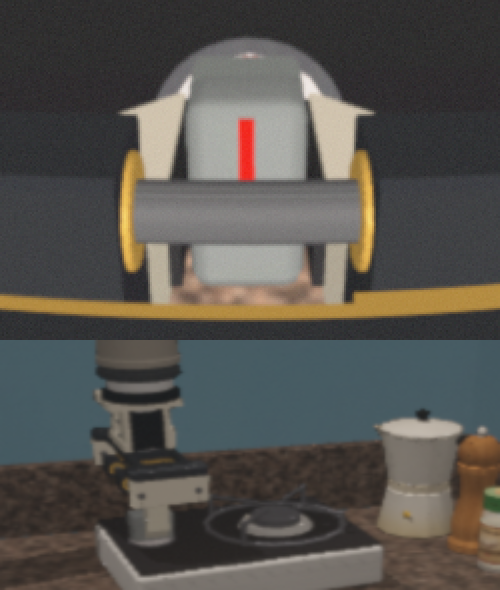

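The crop shows the knob upright in the fingers, low over the collar and centred on it. The steep rise in force at TCP z of about 0.074 is the hard stop. I'll ease off a little and hold.

```bash
python3 -m crank '0 0 -0.0012 0;0 0 -0.0012 0;0 0 -0.0012 0;0 0 -0.0012 0'; python3 -c "
from h import *
f=snap('w4');w=cloud(f);print(np.median(w[282:300,305:316,2]),manip.read_state()['contact_force'])"
```

```text
t: 9.0
position: [0.4492, 0.1857, 0.0735]
tcp_rot: [0.999, 0.04, 0.001, -0.0]
contact_force: [-7.0, -2.2, 23.2]
opening: 0.0239
grasp_force: 50.0
0.10187525767334951 [-6.87689385 -2.24875082 24.20540562]
```

```bash
python3 -c "
from bench import manip
print(manip.job_done())"
```

```text
the job is handed in; nothing more can be done
None
```

The knob is on the D-shaft with its red mark lined up with the collar's, pressed to the valve's stop, and still gripped at 50 N with about 24 N of push. I handed the job in at about 9 s and don't have the verdict.

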